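Seat a gearbox end cap, prove it by pulling, fit its spacer

TASK

The end cap with the pin on the gearbox housing still stands proud: press it straight down until its disc is flush on the housing. Then take hold of the pin in its middle and pull straight up with slowly rising force to about 10 newtons, never more than 14, hold that for a moment to prove the fit, and let go without ever drawing the cap out. Once it is proved, put the plain spacer ring over the pin, flat on the cap, let go of it, and leave the other loose parts where they lie.

Things in the scene. Friction and masses are not known exactly. Their poses are not given: they have to be found in the camera images.
- housing: Gearbox end housing, fixed to the bench: bright metal flange 170 x 250 mm (x by y) on a grey casing, a bearing set flush in its middle. Origin at the centre of its underside; the flat top face is 60 mm above the bench. Two places lie 96 mm from its centre on opposite corners, at (-45, 85) and (45, -85) mm in its own x, y: one carries the end cap with the pin, the other a finished flat cap with a hexagon nut (32 mm high in all, to be left alone); which is which varies.
- cap_face (a point): Centre of the upper face of the end cap: a steel disc 64 mm across, 6 mm thick, plugged into the housing's bore, with an upright pull pin in its middle. Flush on the housing this face is 66 mm above the bench. The cap moves only up and down; press it on its disc, for instance with the fingertips either side of the pin, which is 18 mm thick and stands 36 to 50 mm above this face.
- cap (a joint): How far the cap stands proud of its home position, in m: 0 is home (hard stop, disc flush on the housing), it starts 6 to 12 mm proud and grows upward. It is a press fit: it slides, down or up, only under about 16 N, and stays where it is left.
- pin (a joint): Upward give (m) of the pull pin's rubber seat: 0 unless pulled, 1 mm for each 12 N of pull; too small to read, feel the force. The pin, a plain round steel bar, first has free play up and down in the cap, 14 mm from end to end: it starts anywhere in it, moves in it under 2 N and stays where left. At the play's upper end it bites on the cap and the force rises; the seat springs back when let go.
- spacer: Loose plain steel spacer ring lying flat, 50 mm outside, hole 26 mm, 16 mm high, 0.17 kg; origin at the centre of its underside, z up its axis. Swaps places with the larger bearing.
- bearing: Bystander: loose ball bearing lying flat, 72 mm outside, hole 33 mm, 17 mm high, two steel races with a black ring of cage between; origin at the centre of its underside.
- gear: Bystander: loose dark stepped gear, 66 mm across, 28 mm high; origin under its centre.
- shaft: Bystander: loose dark stepped shaft standing upright on a 60 mm flange, 120 mm high; origin under its centre.
- mallet: Bystander: loose red soft-faced mallet lying on its side, 265 mm long; origin under its head.
- wrench: Bystander: loose steel wrench lying flat on the bench; origin under its middle.
There are look-alikes about, which are no part of the job. What is shaped like the spacer but blue or yellow is not meant.

How it is judged:
By the outcome, as a careful person would: the job done as asked, in the order asked, and still so for the second after the job is handed in, with the robot touching nothing.
It also fails if it takes over 64 s, if anything falls off the work surface, if the arm or the gripper's body presses on something with over 40 N, if the wrist force passes 120 N, or if a joint passes its speed limit or range.

ROBOT

A 7-joint arm with a two-finger parallel gripper is mounted at the origin on the work surface. World frame = base frame: x ahead of the robot, y to its left, z up, the work surface at z = 0. Lengths are in mm, angles in rad, forces in N, time in s.
With the tool pointing down it reaches from about 400 to 875 mm from the base axis. Payload 4.4 kg.
Tool frame: the origin (TCP) lies at the very end of the fingers, on their centre line; the grasp point (between the pads) lies 19 mm behind it; y points along the fingers, z is the direction in which the jaws open and shut, and the axes are right-handed (so a half turn about y gives the same grasp; the last joint's range is limited). The gripper opens to 85 mm and grips with 20 to 120 N. Pads are 22 mm wide; open, the fingers measure 114 mm over their backs; the gripper's body (76 mm by 85 mm) begins 54 mm behind the grasp point. The pads swing forward as they close: fully open they stand 13 mm farther back than shut.
Start: joints at [1.276, 0.628, 0.038, 1.517, -0.027, 0.996, -0.02], TCP at [147.453, -633.068, 231.313] pointing down, gripper open.
Joint ranges: [-3.06, 3.06], [-0.37, 2.12], [-1.25, 1.32], [0.18, 2.47], [-1.1, 4.24], [0.23, 1.98], [-2.94, 2.94]. Speed limits (rad/s): [2.57, 2.57, 3.14, 3.14, 3.14, 3.14, 3.14].

INTERFACE

Orientations are given as [roll, pitch, yaw] about the fixed x, y, z axes, in that order (R = Rz(yaw) Ry(pitch) Rx(roll)).
In Python, from cell import read_state, get_image, finish_job gives the robot as it stands. The module is installed in compiled form; this text tells all that it offers.
- The arm moves only by the tool servo_tool, never from a script. Its argument "increments" is a list of rows, each an object of numbers: "dx", "dy", "dz": the shift along the world's x, y, z in cm; "ax", "ay", "az": the turn, a rotation vector about the world's x, y, z in rad; "claw": the closure, from -1 (fully open) to 1 (shut). A call has 1 to 8 rows; each row is the pose to reach, as a shift and turn from the pose commanded when the call began; what a row does not reach only later rows make up. A row lasts 1/12 s, in which the tool goes at most 41.7 mm and 7.16 degrees, less where a joint would pass 70% of its speed; a pose out of reach is approached as far as the arm can. A call with a gripper value outside its range is refused whole. The fingers move at their own pace and stop on an object; the grip force is fixed at half the most. Time passes only in rows, so rows that repeat a pose let the fingers close. It gives the time, the measured TCP pose, the force and the opening at its end, in the units of the state.
- read_state(): the state, without advancing time (a new reading comes with each control period).
- get_image(name): name is "scene" or "top" or "wrist"; returns a dict with "color" (400x640x3 uint8, red, green, blue), "fov_y" (degrees; the focal length in pixels is half the picture's height over the tangent of half this angle, whatever the lens; pixels are square), "cx", "cy" (the principal point, pixels), "R" (3x3) and "t" (3): a world point X has camera coordinates R X + t. Camera axes: x right, y down, z forward; pixel columns grow to the right and rows downward; lengths in mm; the calibration is good to about 2 mm. A picture is of the moment at which its call begins. There is no depth.
- finish_job(): hands the job in, once; it reports no verdict.
The state is a dict: "clock": time; "qpos": joint angles; "qd": joint speeds; "tau": joint torques, N m; "eef_pos": TCP position; "tool_rot": TCP orientation; "force": force on the tool from outside, world axes, zero at the start; "torque": the same for the moment, N m; "width": finger opening in mm.
Only numpy, scipy, OpenCV 4.12 (cv2) and the standard library are available. Lean on these libraries where they do the work, as an engineer would, in place of code of your own. Each camera call takes 0.05 s, during which the arm holds its last target.

## Working session

There is one attempt and no reset: what is moved stays moved. The work goes in short steps, Python scripts to look and compute and a tool call to move; the robot and the scene stay as the last step left them, time stands still between calls to the robot, and variables do not carry over. Pictures are saved under pics/ and viewed, and the job is handed in when it is done.

Besides the shell and the picture viewer there is one more tool, called after ">>>" in YAML: its name, and indented under it one key for each argument. servo_tool: Moves the arm, as the interface text tells. Its arguments: {"type":"object","properties":{"increments":{"type":"array","items":{"type":"object","properties":{"dx":{"type":"number"},"dy":{"type":"number"},"dz":{"type":"number"},"ax":{"type":"number"},"ay":{"type":"number"},"az":{"type":"number"},"claw":{"type":"number"}}}}},"required":["increments"]}

```bash
mkdir -p pics
cat > h.py <<'E'
import numpy as np, cv2
from cell import read_state, get_image, finish_job
def snap(n,f):
    im=get_image(n); cv2.imwrite(f'pics/{f}.png',im['color'][:,:,::-1]); np.savez(f'pics/{f}.npz',**im); return im
def foc(im): return 200/np.tan(np.radians(float(im['fov_y']))/2)
def ray(im,u,v,z):
    f=foc(im);R=np.array(im['R']);t=np.array(im['t'])
    d=R.T@np.array([(u-im['cx'])/f,(v-im['cy'])/f,1]);c=-R.T@t
    return c+d*(z-c[2])/d[2]
def proj(im,X):
    p=np.array(im['R'])@np.array(X,float)+im['t'];f=foc(im);return np.array([f*p[0]/p[2]+im['cx'],f*p[1]/p[2]+im['cy']])
E
python3 - <<'E'
from h import *
for n in ['scene','top','wrist']:
    im=snap(n,n+'0'); print(n,im['fov_y'],im['cx'],im['cy'],-np.array(im['R']).T@im['t'])
s=read_state();print(s)
E
```

```text
scene 44.10300561865559 315.22196094002777 208.68183179030814 [1191.40726206  625.19571594 1050.2278182 ]
top 56.463797816444924 320.41025445918353 194.54226947478307 [ 391.09392997   -8.25107787 1160.13822959]
wrist 59.32087214706087 321.3734241636333 200.2703660546636 [ 225.08622727 -615.71755556  373.5002763 ]
{'clock': 0.15, 'qpos': array([ 1.27617451,  0.62912572,  0.03844133,  1.51811634, -0.02701504,
        0.99631074, -0.01998259]), 'qd': array([-0.00041963, -0.00253637, -0.00148961, -0.00316789, -0.00048812,
       -0.001415  , -0.00043011]), 'tau': array([ 1.60088097e-03, -5.63803589e+01,  1.22759443e+00, -1.93654096e+01,
        1.11164668e-02,  7.36292655e-03,  6.61024600e-06]), 'eef_pos': array([ 147.37461367, -632.59369363,  230.61238496]), 'tool_rot': array([-1.57223927e+00,  1.08297528e-05, -2.91275541e+00]), 'force': array([0.24902372, 0.07581385, 0.919735  ]), 'torque': array([-0.00727632,  0.01770672,  0.01274949]), 'width': 84.75307053421851}
```

View pics/scene0.png

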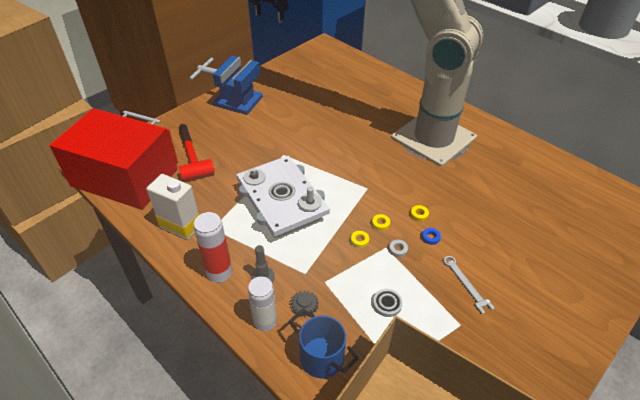

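View pics/top0.png

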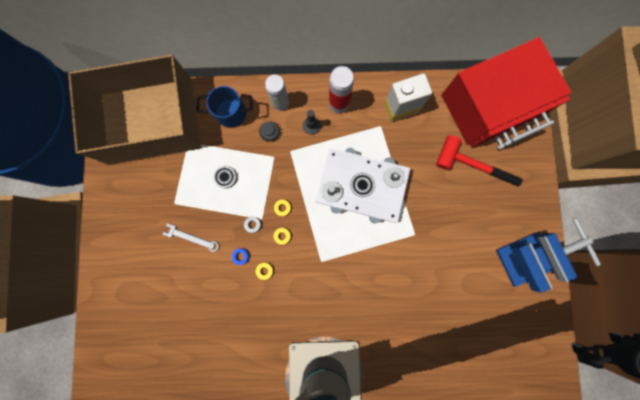

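View pics/wrist0.png

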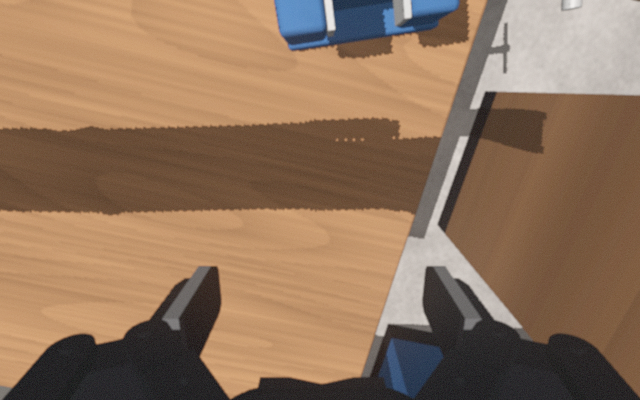

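Top view: the pin cap is at about (333,190) and the nut cap at (395,176). The spacer candidates are the grey ring (252,225), the yellow rings (282,208), (282,236) and (264,271), the blue ring (240,256), and the bearing (224,177). By the description the plain grey ring at (252,225) is the one. I'll check it in a close crop.

Run:
```python
from h import *
a=cv2.imread('pics/top0.png');b=cv2.imread('pics/scene0.png')
c1=cv2.resize(a[130:260,220:420],None,fx=4,fy=4,interpolation=cv2.INTER_CUBIC)
cv2.imwrite('pics/c1.png',c1[:, :800])
c2=cv2.resize(b[145:265,230:430],None,fx=4,fy=4,interpolation=cv2.INTER_CUBIC)
cv2.imwrite('pics/c2.png',c2)
```

```text
(no output)
```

View pics/c1.png

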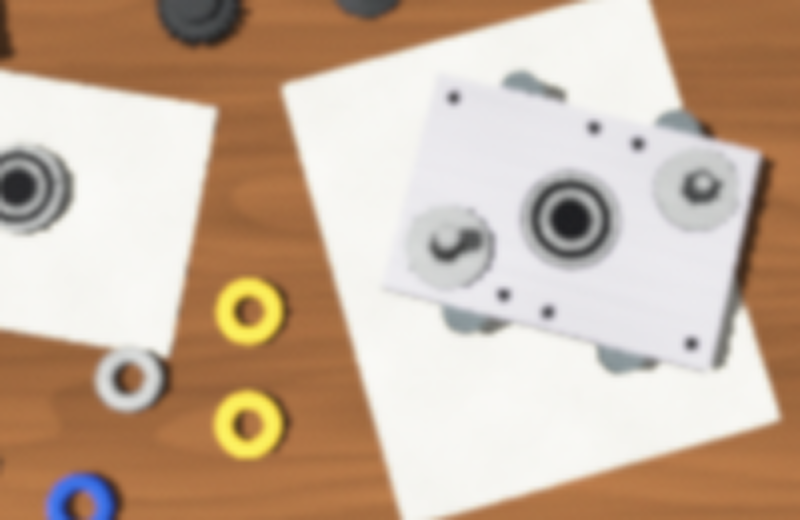

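View pics/c2.png

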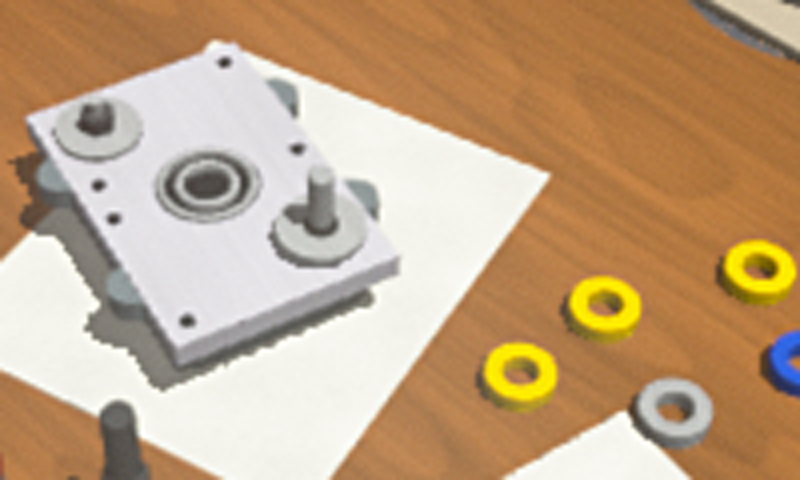

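Run:
```python
from h import *
T=dict(np.load('pics/top0.npz'));S=dict(np.load('pics/scene0.npz'))
def t(u,v,z): return ray(T,(u+.5)/4-.5+220,(v+.5)/4-.5+130,z).round(1)
def s(u,v,z): return ray(S,(u+.5)/4-.5+230,(v+.5)/4-.5+145,z).round(1)
print('cap',t(450,247,75),s(320,231,75))
print('pintop s 121/111',s(320,172,118), s(320,172,110))
print('nut',t(697,190,66),s(98,127,66))
print('brg',t(571,219,60),s(208,183,60))
print('ring',t(130,379,16),s(674,408,16))
for c in [(440,72),(763,152),(712,372),(383,289)]: print('corner',t(*c,60))
for n,p in dict(y1=(250,311),y2=(249,425)).items(): print(n,t(*p,16))
print('mallet/shaft', ray(T,312,124,60), 'paper bearing',t(17,187,17))
```

```text
cap [544.3 -39.2  75. ] [547.9 -28.   75. ]
pintop s 121/111 [538.3 -37.4 118. ] [532.7 -43.1 110. ]
nut [ 583.2 -224.6   66. ] [ 582.3 -219.6   66. ]
brg [ 565.  -130.7   60. ] [ 561.  -126.7   60. ]
ring [457.3 207.7  16. ] [456.7 213.3  16. ]
corner [680.5 -36.3  60. ]
corner [ 611.8 -276.8   60. ]
corner [ 448.1 -229.6   60. ]
corner [516.4  11.1  60. ]
y1 [507.2 114.9  16. ]
y2 [419.7 116.8  16. ]
mallet/shaft [756.12611696  15.275534    60.        ] paper bearing [609.3 295.4  17. ]
```

The close crop confirms it: the grey ring at (252,225) is plain steel. The pin cap measures about (544,-37), which agrees with the housing geometry. I'm moving above the cap.

>>> servo_tool:
  increments:
    - {"dx": 1,"dy": 1.5,"dz": 0.5}
    - {"dx": 3,"dy": 4.5,"dz": 1}
    - {"dx": 5,"dy": 7.5,"dz": 1}
    - {"dx": 7,"dy": 10.5,"dz": 1}
    - {"dx": 9,"dy": 13.5,"dz": 1}
    - {"dx": 11,"dy": 16.5,"dz": 1}
    - {"dx": 13,"dy": 19.5,"dz": 1}
    - {"dx": 15,"dy": 22.5,"dz": 1}

```text
invalid input at $.increments[0]: expected keys dx, dy, dz, ax, ay, az, claw
```

>>> servo_tool:
  increments:
    - {"dx": 2,"dy": 3}
    - {"dx": 4,"dy": 6}
    - {"dx": 6,"dy": 9}
    - {"dx": 8,"dy": 12}
    - {"dx": 10,"dy": 15}
    - {"dx": 12,"dy": 18}
    - {"dx": 14,"dy": 21}
    - {"dx": 16,"dy": 24}

```text
invalid input at $.increments[0]: expected keys dx, dy, dz, ax, ay, az, claw
```

>>> servo_tool:
  increments:
    - {"dx": 2,"dy": 3}
    - {"dx": 4,"dy": 6,"claw": 0.3}
    - {"dx": 6,"dy": 9.5,"claw": 0.3}
    - {"dx": 8,"dy": 12,"claw": 0.3}
    - {"dx": 8.7,"dy": 13.1,"claw": 0.3}
    - {"dx": 8.7,"dy": 13.1,"claw": 0.3}

```text
invalid input at $.increments[0]: expected keys dx, dy, dz, ax, ay, az, claw
```

Run:
```python
from h import *
s=read_state();print(s)
im=snap('wrist','w1');snap('scene','s1')
print(proj(im,(543.5,-36,75)),proj(im,(543.5,-36,66)))
print('blue',ray(np.load('pics/top0.npz'),240.5,256.5,16))
```

```text
{'clock': 0.15, 'qpos': array([ 1.27617451,  0.62912572,  0.03844133,  1.51811634, -0.02701504,
        0.99631074, -0.01998259]), 'qd': array([-0.00041963, -0.00253637, -0.00148961, -0.00316789, -0.00048812,
       -0.001415  , -0.00043011]), 'tau': array([ 1.60088097e-03, -5.63803589e+01,  1.22759443e+00, -1.93654096e+01,
        1.11164668e-02,  7.36292655e-03,  6.61024600e-06]), 'eef_pos': array([ 147.37461367, -632.59369363,  230.61238496]), 'tool_rot': array([-1.57223927e+00,  1.08297528e-05, -2.91275541e+00]), 'force': array([0.24902372, 0.07581385, 0.919735  ]), 'torque': array([-0.00727632,  0.01770672,  0.01274949]), 'width': 84.75307053421851}
[ -842.00718922 -1011.80580563] [-778.5622285  -951.92060577]
blue [360.92228715 243.35429421  16.        ]
```

View pics/w1.png

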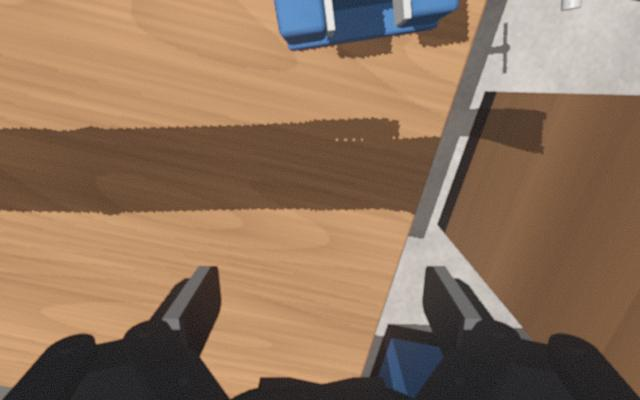

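Nothing moved, because every row needs all the keys. I'm resending the move with them.

>>> servo_tool:
  increments:
    - {"dx": 1,"dy": 1.5,"dz": 0.5,"ax": 0,"ay": 0,"az": 0,"claw": -1}
    - {"dx": 3,"dy": 4.5,"dz": 1,"ax": 0,"ay": 0,"az": 0,"claw": -1}
    - {"dx": 5,"dy": 7.5,"dz": 1,"ax": 0,"ay": 0,"az": 0,"claw": -1}
    - {"dx": 7,"dy": 10.5,"dz": 1,"ax": 0,"ay": 0,"az": 0,"claw": -1}
    - {"dx": 9,"dy": 13.5,"dz": 1,"ax": 0,"ay": 0,"az": 0,"claw": -1}
    - {"dx": 11,"dy": 16.5,"dz": 1,"ax": 0,"ay": 0,"az": 0,"claw": -1}
    - {"dx": 13,"dy": 19.5,"dz": 1,"ax": 0,"ay": 0,"az": 0,"claw": -1}
    - {"dx": 15,"dy": 22.5,"dz": 1,"ax": 0,"ay": 0,"az": 0,"claw": -1}

```text
clock: 0.92
eef_pos: [298.1, -406.5, 241.4]
tool_rot: [-1.571, 0.0, -2.913]
force: [0.8, -0.0, -0.3]
width: 85.5
```

>>> servo_tool:
  increments:
    - {"dx": 2,"dy": 3,"dz": 0,"ax": 0,"ay": 0,"az": 0,"claw": -1}
    - {"dx": 4,"dy": 6,"dz": 0,"ax": 0,"ay": 0,"az": 0,"claw": -1}
    - {"dx": 6,"dy": 9,"dz": 0,"ax": 0,"ay": 0,"az": 0,"claw": -1}
    - {"dx": 8,"dy": 12,"dz": 0,"ax": 0,"ay": 0,"az": 0,"claw": -1}
    - {"dx": 10,"dy": 15,"dz": 0,"ax": 0,"ay": 0,"az": 0,"claw": 0}
    - {"dx": 12,"dy": 18,"dz": 0,"ax": 0,"ay": 0,"az": 0,"claw": 0.3}
    - {"dx": 14,"dy": 21,"dz": 0,"ax": 0,"ay": 0,"az": 0,"claw": 0.3}
    - {"dx": 16,"dy": 24,"dz": 0,"ax": 0,"ay": 0,"az": 0,"claw": 0.3}

```text
clock: 1.58
eef_pos: [458.2, -166.5, 241.5]
tool_rot: [-1.571, 0.0, -2.913]
force: [0.8, -0.5, 0.1]
width: 38.7
```

>>> servo_tool:
  increments:
    - {"dx": 2,"dy": 3,"dz": 0,"ax": 0,"ay": 0,"az": 0,"claw": 0.3}
    - {"dx": 4,"dy": 6,"dz": 0,"ax": 0,"ay": 0,"az": 0,"claw": 0.3}
    - {"dx": 6,"dy": 9.5,"dz": 0,"ax": 0,"ay": 0,"az": 0,"claw": 0.3}
    - {"dx": 7.5,"dy": 11.5,"dz": 0,"ax": 0,"ay": 0,"az": 0,"claw": 0.3}
    - {"dx": 8.5,"dy": 13,"dz": 0,"ax": 0,"ay": 0,"az": 0,"claw": 0.3}
    - {"dx": 8.5,"dy": 13,"dz": 0,"ax": 0,"ay": 0,"az": 0,"claw": 0.3}

```text
clock: 2.08
eef_pos: [544.7, -32.9, 241.2]
tool_rot: [-1.573, 0.003, -2.906]
force: [0.8, 0.9, -0.5]
width: 29.9
```

Run:
```python
from h import *
s=read_state();print(s['eef_pos'],s['width'],s['qpos'],s['force'])
im=snap('wrist','w1')
print(proj(im,(543.5,-36,75)),proj(im,(543.5,-36,66)))
```

```text
[544.73204536 -32.92030787 241.20907366] 29.924131436810217 [ 0.04507838  0.46559023 -0.05022781  1.79958078  0.02574858  0.87504882
 -1.35161507] [ 0.8465445   0.93200173 -0.51952201]
[323.41180272 181.27364825] [323.37495116 178.82747063]
```

View pics/w1.png

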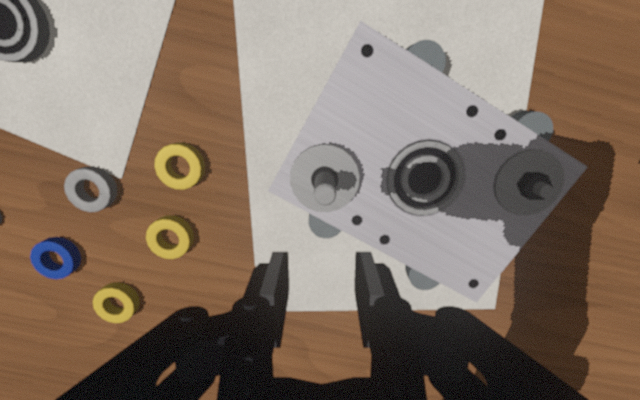

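Run:
```python
from h import *
a=cv2.imread('pics/w1.png')
cv2.imwrite('pics/c3.png',cv2.resize(a[120:250,270:400],None,fx=5,fy=5,interpolation=cv2.INTER_CUBIC)[:600])
cv2.imwrite('pics/c4.png',cv2.resize(a[150:230,45:135],None,fx=5,fy=5,interpolation=cv2.INTER_CUBIC))
```

```text
(no output)
```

View pics/c3.png

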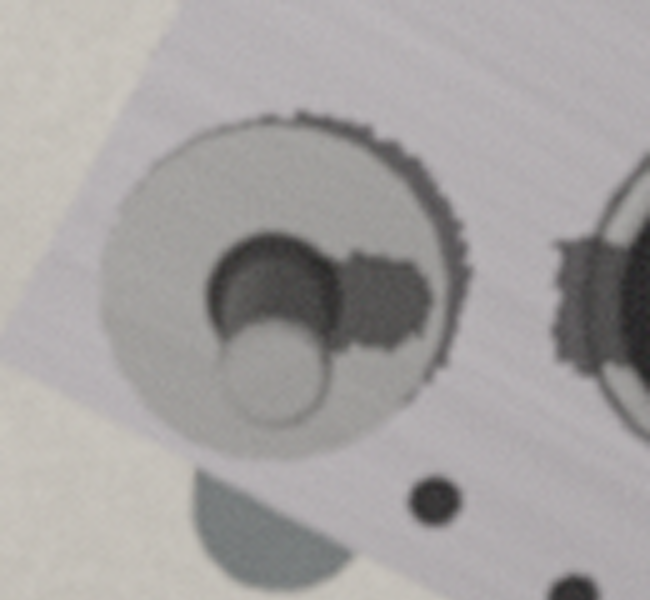

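View pics/c4.png

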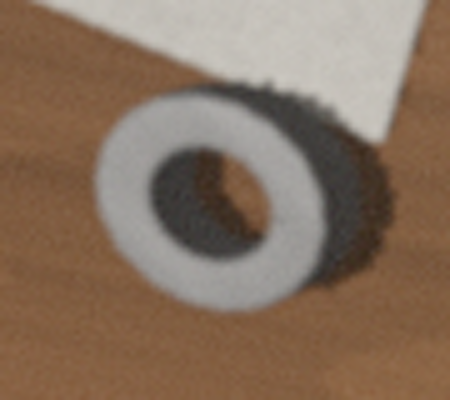

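Run:
```python
from h import *
W=dict(np.load('pics/w1.npz'));f=foc(W);C=-W['R'].T@W['t'];print(f,C)
print('depth disc',f*64/69,'expect',C[2]-75, 'cam axis',W['R'][2])
for z in (66,72,75,78): print(z,ray(W,324.4,177.4,z))
for z in (105,110,115,120,128): print('pin',z,ray(W,270+274/5-.4,120+373/5-.4,z))
print('ring',ray(W,45+211/5-.4,150+199/5-.4,16))
print('brg',ray(W,426,178,60))
```

```text
351.20059833036845 [622.02453595 -15.74003323 384.45298898]
depth disc 325.7512796107765 expect 309.45298898289815 cam axis [-0.29725609 -0.06985975 -0.95223864]
66 [545.05685791 -36.60631502  66.        ]
72 [546.50701251 -36.21317162  72.        ]
75 [547.23208982 -36.01659992  75.        ]
78 [547.95716712 -35.82002822  78.        ]
pin 105 [540.52914514 -37.44737187 105.        ]
pin 110 [541.98726858 -37.05898206 110.        ]
pin 115 [543.44539202 -36.67059225 115.        ]
pin 120 [544.90351546 -36.28220244 120.        ]
pin 128 [547.23651297 -35.66077875 128.        ]
ring [459.05410606 209.20674525  16.        ]
brg [ 565.665361   -131.00291975   60.        ]
```

>>> servo_tool:
  increments:
    - {"dx": 0.1,"dy": -0.4,"dz": -1.5,"ax": 0,"ay": 0,"az": 0,"claw": 0.34}
    - {"dx": 0.1,"dy": -0.4,"dz": -3.5,"ax": 0,"ay": 0,"az": 0,"claw": 0.34}
    - {"dx": 0.1,"dy": -0.4,"dz": -6,"ax": 0,"ay": 0,"az": 0,"claw": 0.34}
    - {"dx": 0.1,"dy": -0.4,"dz": -8.5,"ax": 0,"ay": 0,"az": 0,"claw": 0.34}
    - {"dx": 0.1,"dy": -0.4,"dz": -10,"ax": 0,"ay": 0,"az": 0,"claw": 0.34}
    - {"dx": 0.1,"dy": -0.4,"dz": -10,"ax": 0,"ay": 0,"az": 0,"claw": 0.34}

```text
clock: 2.63
eef_pos: [540.2, -43.7, 138.4]
tool_rot: [-1.572, -0.007, -2.915]
force: [-0.2, -0.1, 0.7]
width: 27.9
```

Run:
```python
from h import *
s=read_state();print(s['eef_pos'],s['width'],s['force'],s['tool_rot'])
im=snap('wrist','w2')
for p in [(545.5,-36.8,74),(545.5,-36.8,122)]+[s['eef_pos']]: print(proj(im,p))
```

```text
[540.19595878 -43.7291033  138.39648306] 27.89437123721951 [-0.17223176 -0.14250308  0.6529372 ] [-1.57167299 -0.00702373 -2.91477164]
[310.66141388 208.25275638]
[307.82052407 240.81698951]
[318.82386468 269.46884065]
```

View pics/w2.png

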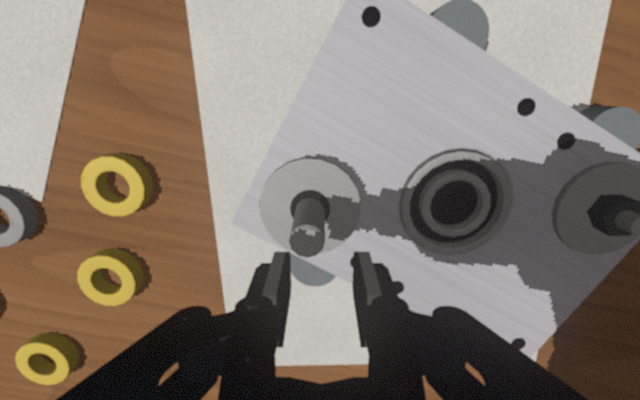

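The disc is at (310,206) and the pin top at (307,241). Both match the projection of (545.5,-36.8), so I'm correcting to that.

>>> servo_tool:
  increments:
    - {"dx": 0.2,"dy": 0.5,"dz": 0,"ax": 0,"ay": 0,"az": 0,"claw": 0.34}
    - {"dx": 0.2,"dy": 0.5,"dz": 0,"ax": 0,"ay": 0,"az": 0,"claw": 0.34}
    - {"dx": 0.2,"dy": 0.5,"dz": 0,"ax": 0,"ay": 0,"az": 0,"claw": 0.34}
    - {"dx": 0.2,"dy": 0.5,"dz": 0,"ax": 0,"ay": 0,"az": 0,"claw": 0.34}

```text
clock: 3.02
eef_pos: [546.1, -37.0, 142.4]
tool_rot: [-1.57, 0.002, -2.913]
force: [1.0, -1.1, 0.1]
width: 28.2
```

Run:
```python
from h import *
s=read_state();print(s['eef_pos'],s['width'],s['force'],s['tool_rot'],s['qd'])
im=snap('wrist','w3')
for p in [(545.5,-36.8,74),(545.5,-36.8,122)]+[s['eef_pos']]: print(proj(im,p))
```

```text
[546.11685921 -37.03489541 142.41435331] 28.232260898273466 [ 0.96082692 -1.08500819  0.10937102] [-1.57020094e+00  1.96211779e-03 -2.91256444e+00] [ 0.0008927   0.00485563  0.00191367  0.00546341 -0.00172206 -0.00149173
  0.00073921]
[318.83148523 217.75003602]
[318.29286789 250.81703257]
[318.77481866 269.51292423]
```

View pics/w3.png

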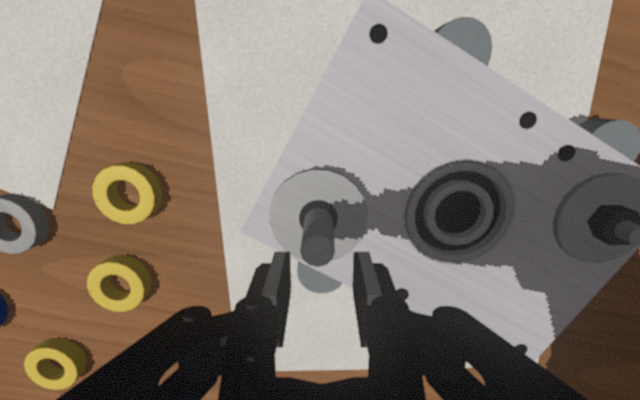

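>>> servo_tool:
  increments:
    - {"dx": 0,"dy": 0,"dz": -1,"ax": 0,"ay": 0,"az": 0,"claw": 0.34}
    - {"dx": 0,"dy": 0,"dz": -2.5,"ax": 0,"ay": 0,"az": 0,"claw": 0.34}
    - {"dx": 0,"dy": 0,"dz": -4,"ax": 0,"ay": 0,"az": 0,"claw": 0.34}
    - {"dx": 0,"dy": 0,"dz": -5.2,"ax": 0,"ay": 0,"az": 0,"claw": 0.34}
    - {"dx": 0,"dy": 0,"dz": -5.8,"ax": 0,"ay": 0,"az": 0,"claw": 0.34}
    - {"dx": 0,"dy": 0,"dz": -5.8,"ax": 0,"ay": 0,"az": 0,"claw": 0.34}
    - {"dx": 0,"dy": 0,"dz": -5.8,"ax": 0,"ay": 0,"az": 0,"claw": 0.34}

```text
clock: 3.65
eef_pos: [545.3, -37.1, 83.1]
tool_rot: [-1.571, -0.001, -2.913]
force: [0.6, 0.4, -0.2]
width: 28.2
```

>>> servo_tool:
  increments:
    - {"dx": 0,"dy": 0,"dz": -0.2,"ax": 0,"ay": 0,"az": 0,"claw": 0.34}
    - {"dx": 0,"dy": 0,"dz": -0.4,"ax": 0,"ay": 0,"az": 0,"claw": 0.34}
    - {"dx": 0,"dy": 0,"dz": -0.4,"ax": 0,"ay": 0,"az": 0,"claw": 0.34}

```text
clock: 3.9
eef_pos: [545.6, -37.1, 79.5]
tool_rot: [-1.571, 0.001, -2.913]
force: [1.0, 0.7, -0.4]
width: 28.2
```

>>> servo_tool:
  increments:
    - {"dx": 0,"dy": 0,"dz": -0.2,"ax": 0,"ay": 0,"az": 0,"claw": 0.34}
    - {"dx": 0,"dy": 0,"dz": -0.4,"ax": 0,"ay": 0,"az": 0,"claw": 0.34}
    - {"dx": 0,"dy": 0,"dz": -0.4,"ax": 0,"ay": 0,"az": 0,"claw": 0.34}

```text
clock: 4.15
eef_pos: [545.3, -37.1, 75.1]
tool_rot: [-1.571, -0.0, -2.913]
force: [0.3, -0.2, -0.1]
width: 28.1
```

>>> servo_tool:
  increments:
    - {"dx": 0,"dy": 0,"dz": -0.2,"ax": 0,"ay": 0,"az": 0,"claw": 0.34}
    - {"dx": 0,"dy": 0,"dz": -0.3,"ax": 0,"ay": 0,"az": 0,"claw": 0.34}
    - {"dx": 0,"dy": 0,"dz": -0.3,"ax": 0,"ay": 0,"az": 0,"claw": 0.34}

```text
clock: 4.4
eef_pos: [545.6, -37.1, 73.1]
tool_rot: [-1.571, 0.001, -2.913]
force: [-1.3, 0.8, 7.0]
width: 28.5
```

>>> servo_tool:
  increments:
    - {"dx": 0,"dy": 0,"dz": -0.2,"ax": 0,"ay": 0,"az": 0,"claw": 0.34}
    - {"dx": 0,"dy": 0,"dz": -0.3,"ax": 0,"ay": 0,"az": 0,"claw": 0.34}
    - {"dx": 0,"dy": 0,"dz": -0.3,"ax": 0,"ay": 0,"az": 0,"claw": 0.34}

```text
clock: 4.65
eef_pos: [545.7, -37.1, 70.4]
tool_rot: [-1.571, 0.001, -2.913]
force: [-2.7, -0.1, 10.4]
width: 28.6
```

>>> servo_tool:
  increments:
    - {"dx": 0,"dy": 0,"dz": -0.2,"ax": 0,"ay": 0,"az": 0,"claw": 0.34}
    - {"dx": 0,"dy": 0,"dz": -0.3,"ax": 0,"ay": 0,"az": 0,"claw": 0.34}
    - {"dx": 0,"dy": 0,"dz": -0.3,"ax": 0,"ay": 0,"az": 0,"claw": 0.34}

```text
clock: 4.9
eef_pos: [545.6, -37.1, 67.5]
tool_rot: [-1.571, 0.001, -2.913]
force: [-2.4, -0.2, 11.2]
width: 28.2
```

>>> servo_tool:
  increments:
    - {"dx": 0,"dy": 0,"dz": -0.2,"ax": 0,"ay": 0,"az": 0,"claw": 0.34}
    - {"dx": 0,"dy": 0,"dz": -0.2,"ax": 0,"ay": 0,"az": 0,"claw": 0.34}
    - {"dx": 0,"dy": 0,"dz": -0.2,"ax": 0,"ay": 0,"az": 0,"claw": 0.34}

```text
clock: 5.15
eef_pos: [545.7, -37.1, 65.7]
tool_rot: [-1.57, 0.001, -2.913]
force: [-2.2, -0.6, 14.5]
width: 28.4
```

>>> servo_tool:
  increments:
    - {"dx": 0,"dy": 0,"dz": -0.1,"ax": 0,"ay": 0,"az": 0,"claw": 0.34}
    - {"dx": 0,"dy": 0,"dz": -0.2,"ax": 0,"ay": 0,"az": 0,"claw": 0.34}
    - {"dx": 0,"dy": 0,"dz": -0.2,"ax": 0,"ay": 0,"az": 0,"claw": 0.34}

```text
clock: 5.4
eef_pos: [545.7, -37.1, 65.6]
tool_rot: [-1.57, 0.001, -2.913]
force: [-7.0, 1.1, 30.6]
width: 28.0
```

>>> servo_tool:
  increments:
    - {"dx": 0,"dy": 0,"dz": -0.1,"ax": 0,"ay": 0,"az": 0,"claw": 0.34}
    - {"dx": 0,"dy": 0,"dz": -0.2,"ax": 0,"ay": 0,"az": 0,"claw": 0.34}
    - {"dx": 0,"dy": 0,"dz": -0.2,"ax": 0,"ay": 0,"az": 0,"claw": 0.34}

```text
clock: 5.65
eef_pos: [545.7, -37.1, 65.5]
tool_rot: [-1.57, 0.002, -2.913]
force: [-11.0, 1.1, 48.1]
width: 28.0
```

The cap hit its hard stop at TCP z of 65.5, where flush is 66, and the force rose to 48 N. I'm backing off, checking, and taking hold of the pin.

>>> servo_tool:
  increments:
    - {"dx": 0,"dy": 0,"dz": 0.4,"ax": 0,"ay": 0,"az": 0,"claw": 0.34}
    - {"dx": 0,"dy": 0,"dz": 0.8,"ax": 0,"ay": 0,"az": 0,"claw": 0.34}
    - {"dx": 0,"dy": 0,"dz": 1.1,"ax": 0,"ay": 0,"az": 0,"claw": 0.34}
    - {"dx": 0,"dy": 0,"dz": 1.1,"ax": 0,"ay": 0,"az": 0,"claw": 0.34}
    - {"dx": 0,"dy": 0,"dz": 1.1,"ax": 0,"ay": 0,"az": 0,"claw": 0.34}

```text
clock: 6.07
eef_pos: [545.4, -37.1, 71.0]
tool_rot: [-1.571, -0.0, -2.913]
force: [0.5, 0.2, -0.5]
width: 28.3
```

Run:
```python
from h import *
s=read_state();print(s['eef_pos'],s['width'],s['force'])
im=snap('wrist','w4');sc=snap('scene','s4')
for p in [(545.5,-36.8,66),(545.5,-36.8,114)]: print(proj(im,p),proj(sc,p))
a=cv2.imread('pics/s4.png');cv2.imwrite('pics/c5.png',cv2.resize(a[130:260,220:370],None,fx=4,fy=4,interpolation=cv2.INTER_CUBIC))
```

```text
[545.38132043 -37.06486296  70.96604567] 28.260071724230595 [ 0.54293249  0.17304724 -0.48036936]
[318.40467867 263.89377593] [307.99430766 202.5061277 ]
[317.33065398 331.6504701 ] [307.87056775 190.16369182]
```

View pics/w4.png

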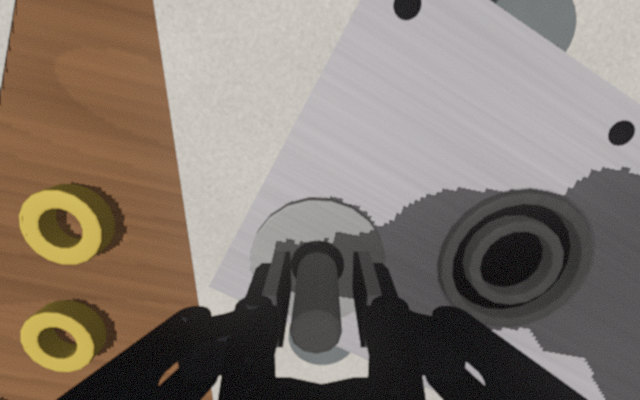

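View pics/c5.png

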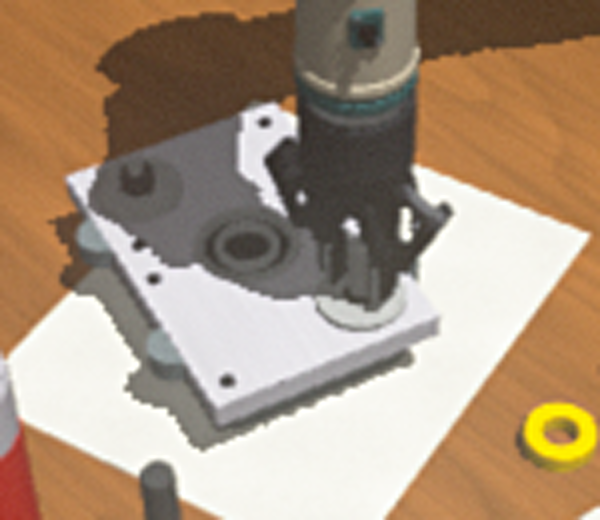

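The cap is flush. The pin top at (316,331) matches z of 114, so the pin stands about 48 mm above the face and its middle is at z of 90, which is the grasp height now. I'm closing the gripper.

>>> servo_tool:
  increments:
    - {"dx": 0,"dy": 0,"dz": 0,"ax": 0,"ay": 0,"az": 0,"claw": 0.5}
    - {"dx": 0,"dy": 0,"dz": 0,"ax": 0,"ay": 0,"az": 0,"claw": 0.6}
    - {"dx": 0,"dy": 0,"dz": 0,"ax": 0,"ay": 0,"az": 0,"claw": 0.8}
    - {"dx": 0,"dy": 0,"dz": 0,"ax": 0,"ay": 0,"az": 0,"claw": 1}
    - {"dx": 0,"dy": 0,"dz": 0,"ax": 0,"ay": 0,"az": 0,"claw": 1}
    - {"dx": 0,"dy": 0,"dz": 0,"ax": 0,"ay": 0,"az": 0,"claw": 1}

```text
clock: 6.67
eef_pos: [544.8, -35.4, 70.9]
tool_rot: [-1.573, -0.001, -2.912]
force: [-2.0, 5.9, -1.6]
width: 16.5
```

>>> servo_tool:
  increments:
    - {"dx": 0,"dy": 0,"dz": 0.05,"ax": 0,"ay": 0,"az": 0,"claw": 1}
    - {"dx": 0,"dy": 0,"dz": 0.05,"ax": 0,"ay": 0,"az": 0,"claw": 1}

```text
clock: 6.83
eef_pos: [544.7, -35.4, 71.3]
tool_rot: [-1.573, -0.001, -2.912]
force: [-1.2, 5.8, -2.2]
width: 16.7
```

>>> servo_tool:
  increments:
    - {"dx": 0,"dy": 0.15,"dz": 0.0,"ax": 0,"ay": 0,"az": 0,"claw": 1}
    - {"dx": 0,"dy": 0.15,"dz": 0.05,"ax": 0,"ay": 0,"az": 0,"claw": 1}
    - {"dx": 0,"dy": 0.15,"dz": 0.05,"ax": 0,"ay": 0,"az": 0,"claw": 1}

```text
clock: 7.08
eef_pos: [544.7, -35.3, 71.9]
tool_rot: [-1.571, -0.001, -2.913]
force: [-1.0, 2.6, -3.3]
width: 16.7
```

>>> servo_tool:
  increments:
    - {"dx": 0,"dy": 0,"dz": 0.05,"ax": 0,"ay": 0,"az": 0,"claw": 1}
    - {"dx": 0,"dy": 0,"dz": 0.05,"ax": 0,"ay": 0,"az": 0,"claw": 1}

```text
clock: 7.25
eef_pos: [544.7, -35.3, 72.4]
tool_rot: [-1.571, -0.001, -2.913]
force: [-0.8, 3.5, -5.5]
width: 16.6
```

>>> servo_tool:
  increments:
    - {"dx": 0,"dy": 0,"dz": 0.05,"ax": 0,"ay": 0,"az": 0,"claw": 1}
    - {"dx": 0,"dy": 0,"dz": 0.05,"ax": 0,"ay": 0,"az": 0,"claw": 1}

```text
clock: 7.42
eef_pos: [544.7, -35.3, 72.7]
tool_rot: [-1.571, -0.001, -2.913]
force: [-1.8, 3.7, -9.6]
width: 16.6
```

>>> servo_tool:
  increments:
    - {"dx": 0,"dy": 0,"dz": 0,"ax": 0,"ay": 0,"az": 0,"claw": 1}
    - {"dx": 0,"dy": 0,"dz": 0,"ax": 0,"ay": 0,"az": 0,"claw": 1}

```text
clock: 7.58
eef_pos: [544.7, -35.3, 72.8]
tool_rot: [-1.571, -0.001, -2.913]
force: [-1.5, 4.5, -10.1]
width: 16.4
```

>>> servo_tool:
  increments:
    - {"dx": 0,"dy": 0,"dz": 0,"ax": 0,"ay": 0,"az": 0,"claw": 1}

```text
clock: 7.67
eef_pos: [544.8, -35.3, 72.9]
tool_rot: [-1.571, -0.001, -2.913]
force: [-1.9, 3.6, -10.5]
width: 16.5
```

>>> servo_tool:
  increments:
    - {"dx": 0,"dy": 0,"dz": 0,"ax": 0,"ay": 0,"az": 0,"claw": 1}
    - {"dx": 0,"dy": 0,"dz": 0,"ax": 0,"ay": 0,"az": 0,"claw": 1}
    - {"dx": 0,"dy": 0,"dz": 0,"ax": 0,"ay": 0,"az": 0,"claw": 1}
    - {"dx": 0,"dy": 0,"dz": 0,"ax": 0,"ay": 0,"az": 0,"claw": 1}
    - {"dx": 0,"dy": 0,"dz": 0,"ax": 0,"ay": 0,"az": 0,"claw": 1}
    - {"dx": 0,"dy": 0,"dz": 0,"ax": 0,"ay": 0,"az": 0,"claw": 1}

```text
clock: 8.17
eef_pos: [544.8, -35.4, 73.0]
tool_rot: [-1.571, -0.001, -2.913]
force: [-2.9, 4.7, -11.8]
width: 16.6
```

>>> servo_tool:
  increments:
    - {"dx": 0,"dy": 0,"dz": 0,"ax": 0,"ay": 0,"az": 0,"claw": 1}
    - {"dx": 0,"dy": 0,"dz": 0,"ax": 0,"ay": 0,"az": 0,"claw": 1}
    - {"dx": 0,"dy": 0,"dz": 0,"ax": 0,"ay": 0,"az": 0,"claw": 1}
    - {"dx": 0,"dy": 0,"dz": 0,"ax": 0,"ay": 0,"az": 0,"claw": 1}
    - {"dx": 0,"dy": 0,"dz": 0,"ax": 0,"ay": 0,"az": 0,"claw": 1}
    - {"dx": 0,"dy": 0,"dz": 0,"ax": 0,"ay": 0,"az": 0,"claw": 1}

```text
clock: 8.67
eef_pos: [544.8, -35.4, 73.0]
tool_rot: [-1.571, -0.001, -2.913]
force: [-2.8, 4.1, -11.7]
width: 16.7
```

Held at about 11 N for over a second, steady. I'm easing the load off and letting go.

>>> servo_tool:
  increments:
    - {"dx": 0,"dy": 0,"dz": -0.05,"ax": 0,"ay": 0,"az": 0,"claw": 1}
    - {"dx": 0,"dy": 0,"dz": -0.1,"ax": 0,"ay": 0,"az": 0,"claw": 1}
    - {"dx": 0,"dy": 0,"dz": -0.15,"ax": 0,"ay": 0,"az": 0,"claw": 1}
    - {"dx": 0,"dy": 0,"dz": -0.15,"ax": 0,"ay": 0,"az": 0,"claw": 1}

```text
clock: 9.0
eef_pos: [544.8, -35.3, 72.3]
tool_rot: [-1.571, -0.001, -2.913]
force: [-4.7, 5.2, -4.2]
width: 16.6
```

>>> servo_tool:
  increments:
    - {"dx": 0,"dy": 0,"dz": 0,"ax": 0,"ay": 0,"az": 0,"claw": 0.3}
    - {"dx": 0,"dy": 0,"dz": 0,"ax": 0,"ay": 0,"az": 0,"claw": 0}
    - {"dx": 0,"dy": 0,"dz": 0,"ax": 0,"ay": 0,"az": 0,"claw": 0}
    - {"dx": 0,"dy": 0,"dz": 0,"ax": 0,"ay": 0,"az": 0,"claw": 0}

```text
clock: 9.33
eef_pos: [547.1, -36.7, 72.8]
tool_rot: [-1.569, 0.003, -2.914]
force: [0.9, -0.4, -0.1]
width: 42.9
```

Run:
```python
from h import *
s=read_state();print(s['eef_pos'],s['width'],s['force'])
im=snap('wrist','w5')
for p in [(545.5,-36.8,66),(545.5,-36.8,114),(545,-35.3,114)]: print(proj(im,p))
```

```text
[547.05470595 -36.73123768  72.77127384] 42.86003574615278 [ 0.85477619 -0.35073422 -0.12750803]
[318.3305484  265.37435093]
[317.52086192 332.02960874]
[312.98329363 332.39339881]
```

View pics/w5.png

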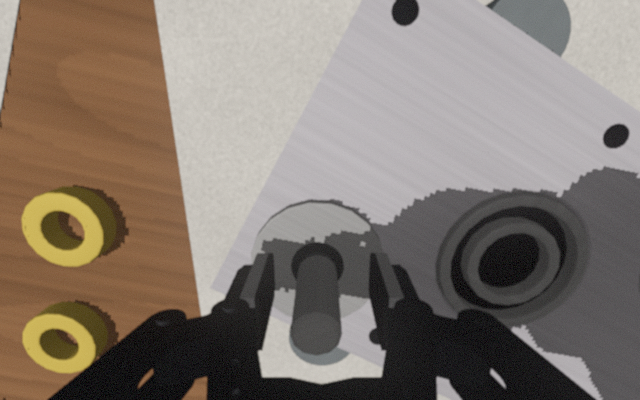

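>>> servo_tool:
  increments:
    - {"dx": 0,"dy": 0,"dz": 0.8,"ax": 0,"ay": 0,"az": 0,"claw": -0.3}
    - {"dx": 0,"dy": 0,"dz": 2.8,"ax": 0,"ay": 0,"az": 0,"claw": -0.5}
    - {"dx": 0,"dy": 0,"dz": 5.5,"ax": 0,"ay": 0,"az": 0,"claw": -1}
    - {"dx": 0,"dy": 0,"dz": 8,"ax": 0,"ay": 0,"az": 0,"claw": -1}
    - {"dx": -0.5,"dy": 1.5,"dz": 10.5,"ax": 0,"ay": 0,"az": 0,"claw": -1}
    - {"dx": -1.5,"dy": 4,"dz": 11.5,"ax": 0,"ay": 0,"az": 0,"claw": -1}
    - {"dx": -2.5,"dy": 7.5,"dz": 12,"ax": 0,"ay": 0,"az": 0,"claw": -1}
    - {"dx": -3.8,"dy": 10.8,"dz": 12,"ax": 0,"ay": 0,"az": 0,"claw": -1}

```text
clock: 10.05
eef_pos: [509.0, 73.2, 194.3]
tool_rot: [-1.57, 0.006, -2.915]
force: [0.4, 1.0, -0.7]
width: 85.2
```

>>> servo_tool:
  increments:
    - {"dx": -1.2,"dy": 3.4,"dz": 0,"ax": 0,"ay": 0,"az": 0,"claw": -1}
    - {"dx": -2.4,"dy": 6.8,"dz": 0,"ax": 0,"ay": 0,"az": 0,"claw": -1}
    - {"dx": -3.6,"dy": 10,"dz": -1,"ax": 0,"ay": 0,"az": 0,"claw": -1}
    - {"dx": -4.6,"dy": 12.6,"dz": -2,"ax": 0,"ay": 0,"az": 0,"claw": -1}
    - {"dx": -5,"dy": 13.7,"dz": -3,"ax": 0,"ay": 0,"az": 0,"claw": -1}
    - {"dx": -5,"dy": 13.7,"dz": -3.5,"ax": 0,"ay": 0,"az": 0,"claw": -1}
    - {"dx": -5,"dy": 13.7,"dz": -3.5,"ax": 0,"ay": 0,"az": 0,"claw": -1}
    - {"dx": -5,"dy": 13.7,"dz": -3.5,"ax": 0,"ay": 0,"az": 0,"claw": -1}

```text
clock: 10.72
eef_pos: [458.3, 207.3, 156.8]
tool_rot: [-1.569, -0.0, -2.915]
force: [0.4, -0.0, -0.3]
width: 85.2
```

Run:
```python
from h import *
s=read_state();print(s['eef_pos'],s['width'],s['force'],s['qpos'])
im=snap('wrist','w6');sc=snap('scene','s6')
for p in [(458,209,16)]: print(proj(im,p))
a=cv2.imread('pics/s6.png');cv2.imwrite('pics/c6.png',cv2.resize(a[130:260,220:370],None,fx=4,fy=4,interpolation=cv2.INTER_CUBIC))
```

```text
[458.30177854 207.27884501 156.80887232] 85.16607505504373 [ 0.4045187  -0.02868089 -0.28527637] [-0.45998445  0.52872836 -0.03116919  1.99769941  0.02975374  0.61614787
 -1.8558284 ]
[317.58445963 186.17556875]
```

View pics/w6.png

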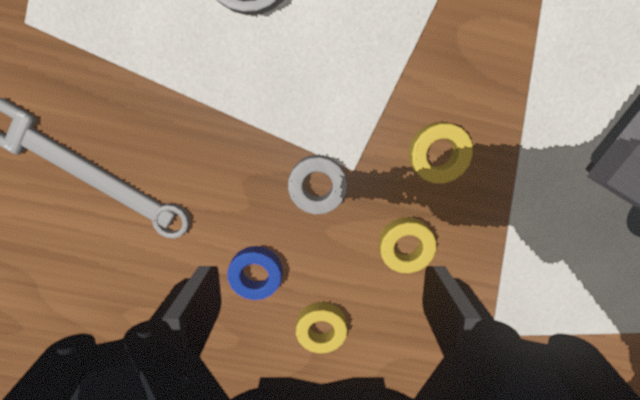

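View pics/c6.png

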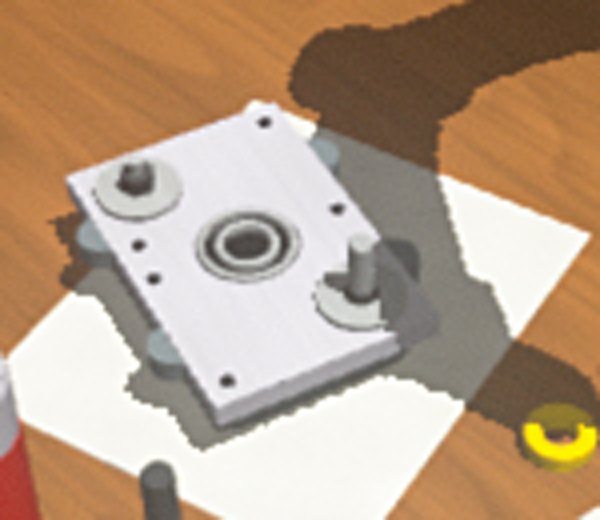

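The cap is flush in the scene view, with the pin standing. The spacer at (317,185) in the wrist view matches (458,209). I'm descending around it.

>>> servo_tool:
  increments:
    - {"dx": 0,"dy": 0,"dz": -1.5,"ax": 0,"ay": 0,"az": 0,"claw": -1}
    - {"dx": 0,"dy": 0,"dz": -4,"ax": 0,"ay": 0,"az": 0,"claw": -1}
    - {"dx": 0,"dy": 0,"dz": -7,"ax": 0,"ay": 0,"az": 0,"claw": -1}
    - {"dx": 0,"dy": 0,"dz": -10,"ax": 0,"ay": 0,"az": 0,"claw": -1}
    - {"dx": 0,"dy": 0,"dz": -12.5,"ax": 0,"ay": 0,"az": 0,"claw": -1}
    - {"dx": 0,"dy": 0,"dz": -14,"ax": 0,"ay": 0,"az": 0,"claw": -1}
    - {"dx": 0,"dy": 0,"dz": -14.7,"ax": 0,"ay": 0,"az": 0,"claw": -1}
    - {"dx": 0,"dy": 0,"dz": -14.7,"ax": 0,"ay": 0,"az": 0,"claw": -1}

```text
clock: 11.48
eef_pos: [457.5, 208.0, 8.8]
tool_rot: [-1.57, -0.002, -2.915]
force: [0.4, -0.0, 0.2]
width: 85.3
```

>>> servo_tool:
  increments:
    - {"dx": 0,"dy": 0,"dz": -0.5,"ax": 0,"ay": 0,"az": 0,"claw": -0.6}
    - {"dx": 0,"dy": 0,"dz": -0.7,"ax": 0,"ay": 0,"az": 0,"claw": -0.2}
    - {"dx": 0,"dy": 0,"dz": -0.7,"ax": 0,"ay": 0,"az": 0,"claw": 0}

```text
clock: 11.73
eef_pos: [458.1, 209.6, 3.5]
tool_rot: [-1.571, 0.001, -2.913]
force: [-0.4, 1.8, 2.1]
width: 51.6
```

Run:
```python
from h import *
s=read_state();print(s['eef_pos'],s['width'],s['force'],s['qpos'])
im=snap('wrist','w7')
```

```text
[458.10940076 209.61584186   3.45809328] 51.62358938274921 [-0.39591409  1.76350927  2.05219452] [-0.4725465   0.80747118 -0.01838235  2.07312662  0.05152662  0.25984662
 -1.87735861]
```

View pics/w7.png

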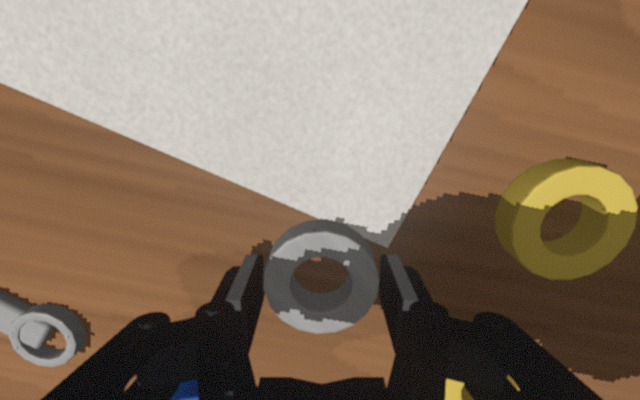

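>>> servo_tool:
  increments:
    - {"dx": 0,"dy": 0,"dz": 0.05,"ax": 0,"ay": 0,"az": 0,"claw": 0.4}
    - {"dx": 0,"dy": 0,"dz": 0.05,"ax": 0,"ay": 0,"az": 0,"claw": 0.7}
    - {"dx": 0,"dy": 0,"dz": 0.05,"ax": 0,"ay": 0,"az": 0,"claw": 1}
    - {"dx": 0,"dy": 0,"dz": 0.05,"ax": 0,"ay": 0,"az": 0,"claw": 1}
    - {"dx": 0,"dy": 0,"dz": 0.05,"ax": 0,"ay": 0,"az": 0,"claw": 1}

```text
clock: 12.2
eef_pos: [458.1, 209.7, 4.3]
tool_rot: [-1.571, 0.002, -2.913]
force: [0.3, 0.3, 7.7]
width: 47.4
```

>>> servo_tool:
  increments:
    - {"dx": 0,"dy": 0,"dz": 0.5,"ax": 0,"ay": 0,"az": 0,"claw": 1}
    - {"dx": 0,"dy": 0,"dz": 1.5,"ax": 0,"ay": 0,"az": 0,"claw": 1}
    - {"dx": 0,"dy": 0,"dz": 3.5,"ax": 0,"ay": 0,"az": 0,"claw": 1}
    - {"dx": 0,"dy": 0,"dz": 6,"ax": 0,"ay": 0,"az": 0,"claw": 1}
    - {"dx": 0,"dy": 0,"dz": 9,"ax": 0,"ay": 0,"az": 0,"claw": 1}
    - {"dx": 0,"dy": 0,"dz": 11.5,"ax": 0,"ay": 0,"az": 0,"claw": 1}
    - {"dx": 0,"dy": 0,"dz": 13,"ax": 0,"ay": 0,"az": 0,"claw": 1}
    - {"dx": 0,"dy": 0,"dz": 13.5,"ax": 0,"ay": 0,"az": 0,"claw": 1}

```text
clock: 12.87
eef_pos: [458.7, 210.1, 141.5]
tool_rot: [-1.572, 0.005, -2.913]
force: [1.1, 0.2, -0.9]
width: 47.2
```

Run:
```python
from h import *
s=read_state();print(s['eef_pos'],s['width'],s['force'])
im=snap('wrist','w8'); print(proj(im,s['eef_pos']))
a=cv2.imread('pics/w8.png');cv2.imwrite('pics/c8.png',cv2.resize(a[200:360,220:420],None,fx=3,fy=3,interpolation=cv2.INTER_CUBIC))
```

```text
[458.74998075 210.10826758 141.49884724] 47.2044388362974 [ 1.05582407  0.22026906 -0.91112822]
[318.75385644 269.51141156]
```

View pics/c8.png

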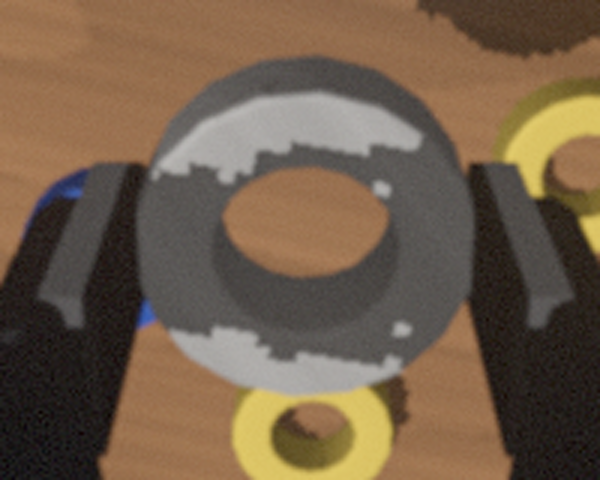

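Run:
```python
from h import *
W=dict(np.load('pics/w8.npz'));e=np.array([458.75,210.11,141.5])
def px(u,v): return 220+(u+.5)/3-.5,200+(v+.5)/3-.5
c=ray(W,*px(305,243),e[2]+11.7);print('ring top centre - TCP',c-e)
for q in [(137,225),(474,225),(305,93),(305,393)]: print(ray(W,*px(*q),e[2]+11.7)-e)
```

```text
ring top centre - TCP [ 1.37176522 -0.90223817 11.7       ]
[-1.21851475 22.76194239 11.7       ]
[  9.57366899 -23.39523539  11.7       ]
[23.6729242  4.3019781 11.7      ]
[-23.21936105  -6.64084305  11.7       ]
```

The spacer is held level and centred within about 1 mm. I'm carrying it over the pin.

>>> servo_tool:
  increments:
    - {"dx": 0.4,"dy": -1,"dz": 0.5,"ax": 0,"ay": 0,"az": 0,"claw": 1}
    - {"dx": 1.3,"dy": -3.5,"dz": 1.5,"ax": 0,"ay": 0,"az": 0,"claw": 1}
    - {"dx": 2.5,"dy": -7,"dz": 2.2,"ax": 0,"ay": 0,"az": 0,"claw": 1}
    - {"dx": 3.8,"dy": -10.5,"dz": 2.2,"ax": 0,"ay": 0,"az": 0,"claw": 1}
    - {"dx": 5,"dy": -14,"dz": 2.2,"ax": 0,"ay": 0,"az": 0,"claw": 1}
    - {"dx": 6.3,"dy": -17.5,"dz": 2.2,"ax": 0,"ay": 0,"az": 0,"claw": 1}
    - {"dx": 7.4,"dy": -20.8,"dz": 2.2,"ax": 0,"ay": 0,"az": 0,"claw": 1}
    - {"dx": 8.2,"dy": -23,"dz": 2.2,"ax": 0,"ay": 0,"az": 0,"claw": 1}

```text
clock: 13.58
eef_pos: [539.0, -26.3, 159.0]
tool_rot: [-1.569, -0.003, -2.917]
force: [-0.3, -0.2, -1.1]
width: 47.6
```

>>> servo_tool:
  increments:
    - {"dx": 0.4,"dy": -1,"dz": 0,"ax": 0,"ay": 0,"az": 0,"claw": 1}
    - {"dx": 0.53,"dy": -1.5,"dz": 0,"ax": 0,"ay": 0,"az": 0,"claw": 1}
    - {"dx": 0.53,"dy": -1.5,"dz": 0,"ax": 0,"ay": 0,"az": 0,"claw": 1}
    - {"dx": 0.53,"dy": -1.5,"dz": -1,"ax": 0,"ay": 0,"az": 0,"claw": 1}
    - {"dx": 0.53,"dy": -1.5,"dz": -2,"ax": 0,"ay": 0,"az": 0,"claw": 1}
    - {"dx": 0.53,"dy": -1.5,"dz": -2,"ax": 0,"ay": 0,"az": 0,"claw": 1}
    - {"dx": 0.53,"dy": -1.5,"dz": -2,"ax": 0,"ay": 0,"az": 0,"claw": 1}
    - {"dx": 0.53,"dy": -1.5,"dz": -2,"ax": 0,"ay": 0,"az": 0,"claw": 1}

```text
clock: 14.25
eef_pos: [544.5, -34.6, 140.0]
tool_rot: [-1.571, -0.001, -2.911]
force: [0.2, 0.0, -1.4]
width: 47.2
```

Run:
```python
from h import *
s=read_state();print(s['eef_pos'],s['width'],s['force'])
im=snap('wrist','w9'); snap('scene','s9')
a=cv2.imread('pics/w9.png');cv2.imwrite('pics/c9.png',cv2.resize(a[200:360,220:420],None,fx=3,fy=3,interpolation=cv2.INTER_CUBIC))
for z in (110,116): print(z,(proj(im,(545.3,-35.8,z))-[220,200])*3)
```

```text
[544.51469809 -34.58077558 140.02830995] 47.19195470349955 [ 0.16963179  0.04173907 -1.35379296]
110 [305.25942299 122.94019557]
116 [305.2994311  137.38288752]
```

View pics/c9.png

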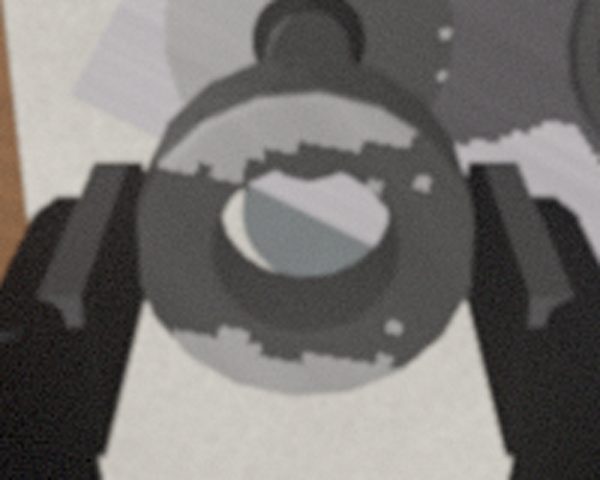

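>>> servo_tool:
  increments:
    - {"dx": 0,"dy": -0.05,"dz": -0.7,"ax": 0,"ay": 0,"az": 0,"claw": 1}
    - {"dx": 0,"dy": -0.05,"dz": -1.6,"ax": 0,"ay": 0,"az": 0,"claw": 1}
    - {"dx": 0,"dy": -0.05,"dz": -1.6,"ax": 0,"ay": 0,"az": 0,"claw": 1}
    - {"dx": 0,"dy": -0.05,"dz": -1.6,"ax": 0,"ay": 0,"az": 0,"claw": 1}

```text
clock: 14.68
eef_pos: [544.1, -36.1, 123.5]
tool_rot: [-1.571, -0.002, -2.913]
force: [0.2, -0.0, -1.5]
width: 47.4
```

Run:
```python
from h import *
s=read_state();print(s['eef_pos'],s['width'],s['force'])
im=snap('wrist','w10'); snap('scene','s10')
a=cv2.imread('pics/w10.png');c=cv2.resize(a[200:360,220:420],None,fx=3,fy=3,interpolation=cv2.INTER_CUBIC)
b=cv2.imread('pics/s10.png');
cv2.imwrite('pics/c10.png',c);cv2.imwrite('pics/d10.png',cv2.resize(b[140:230,260:350],None,fx=6,fy=6,interpolation=cv2.INTER_CUBIC))
for z in (110,116): print(z,(proj(im,(545.3,-35.8,z))-[220,200])*3)
```

```text
[544.05976468 -36.10925983 123.46604331] 47.37396171897098 [ 0.17200444 -0.0155399  -1.50961107]
110 [296.9487681  160.62096651]
116 [296.70697141 177.77503766]
```

View pics/c10.png

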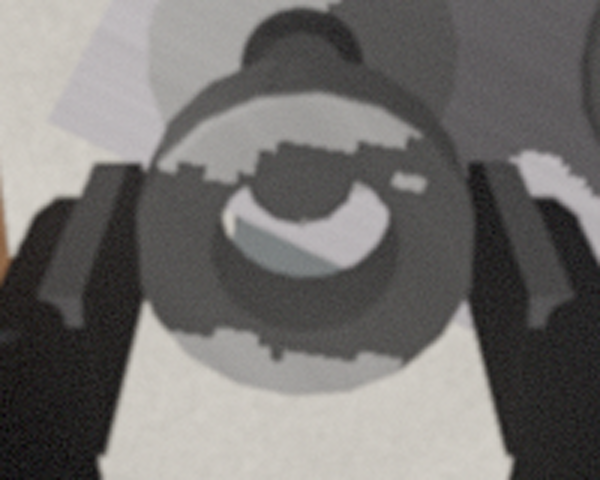

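View pics/d10.png

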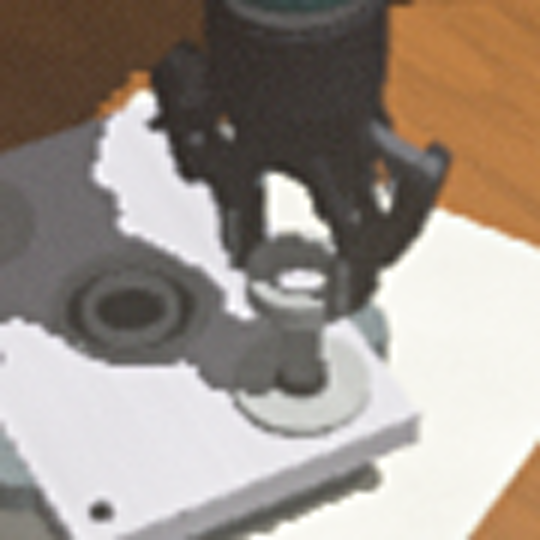

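Run:
```python
from h import *
W=dict(np.load('pics/w10.npz'));e=read_state()['eef_pos'];print(e)
th=np.linspace(0,2*np.pi,361)
def circ(c,r,z): 
    P=np.array([(proj(W,(c[0]+r*np.cos(t),c[1]+r*np.sin(t),z))-[220,200]+.5)*3-.5 for t in th]); return P[:,0].min().round(),P[:,0].max().round(),P[:,1].min().round(),P[:,1].max().round()
for dz in (-4.3,-2,-6): 
  for dx in (0,2): print('hole bottom',dz,dx,circ(e[:2]+[dx,0],13,e[2]+dz),'top outer',circ(e[:2]+[dx,0],25,e[2]+dz+16),'tophole',circ(e[:2]+[dx,0],13,e[2]+dz+16))
for z in (112,114,116):
  for x in (545.3,547): print('pin',z,x,circ((x,-35.8),9,z))
```

```text
[544.73773214 -36.09706181 124.14389771]
hole bottom -4.3 0 (np.float64(215.0), np.float64(382.0), np.float64(117.0), np.float64(267.0)) top outer (np.float64(120.0), np.float64(475.0), np.float64(84.0), np.float64(397.0)) tophole (np.float64(206.0), np.float64(390.0), np.float64(166.0), np.float64(328.0))
hole bottom -4.3 2 (np.float64(218.0), np.float64(385.0), np.float64(105.0), np.float64(256.0)) top outer (np.float64(123.0), np.float64(479.0), np.float64(71.0), np.float64(386.0)) tophole (np.float64(209.0), np.float64(394.0), np.float64(153.0), np.float64(316.0))
hole bottom -2 0 (np.float64(214.0), np.float64(383.0), np.float64(124.0), np.float64(275.0)) top outer (np.float64(118.0), np.float64(478.0), np.float64(91.0), np.float64(407.0)) tophole (np.float64(204.0), np.float64(391.0), np.float64(173.0), np.float64(337.0))
hole bottom -2 2 (np.float64(216.0), np.float64(387.0), np.float64(112.0), np.float64(264.0)) top outer (np.float64(120.0), np.float64(482.0), np.float64(77.0), np.float64(396.0)) tophole (np.float64(207.0), np.float64(395.0), np.float64(160.0), np.float64(326
[... 374 characters left out ...]
(np.float64(125.0), np.float64(478.0), np.float64(66.0), np.float64(378.0)) tophole (np.float64(210.0), np.float64(393.0), np.float64(147.0), np.float64(309.0))
pin 112 545.3 (np.float64(242.0), np.float64(353.0), np.float64(116.0), np.float64(216.0))
pin 112 547 (np.float64(245.0), np.float64(356.0), np.float64(107.0), np.float64(207.0))
pin 114 545.3 (np.float64(242.0), np.float64(354.0), np.float64(122.0), np.float64(223.0))
pin 114 547 (np.float64(244.0), np.float64(356.0), np.float64(112.0), np.float64(214.0))
pin 116 545.3 (np.float64(241.0), np.float64(354.0), np.float64(127.0), np.float64(229.0))
pin 116 547 (np.float64(243.0), np.float64(357.0), np.float64(117.0), np.float64(220.0))
```

>>> servo_tool:
  increments:
    - {"dx": 0.25,"dy": 0.1,"dz": 0,"ax": 0,"ay": 0,"az": 0,"claw": 1}
    - {"dx": 0.25,"dy": 0.1,"dz": 0,"ax": 0,"ay": 0,"az": 0,"claw": 1}
    - {"dx": 0.25,"dy": 0.1,"dz": 0,"ax": 0,"ay": 0,"az": 0,"claw": 1}
    - {"dx": 0.25,"dy": 0.1,"dz": 0,"ax": 0,"ay": 0,"az": 0,"claw": 1}

```text
clock: 15.12
eef_pos: [547.4, -35.0, 124.5]
tool_rot: [-1.571, 0.0, -2.913]
force: [0.9, -0.6, -1.8]
width: 47.3
```

Run:
```python
from h import *
s=read_state();print(s['eef_pos'],s['width'],s['force'])
im=snap('wrist','w11')
a=cv2.imread('pics/w11.png');c=cv2.resize(a[220:320,260:380],None,fx=6,fy=6,interpolation=cv2.INTER_CUBIC)
c=np.clip(c.astype(float)*1.8,0,255).astype('uint8')
cv2.imwrite('pics/c11.png',c)
```

```text
[547.40447917 -35.03511542 124.47564343] 47.2522544855955 [ 0.87243369 -0.60515077 -1.83224176]
```

View pics/c11.png

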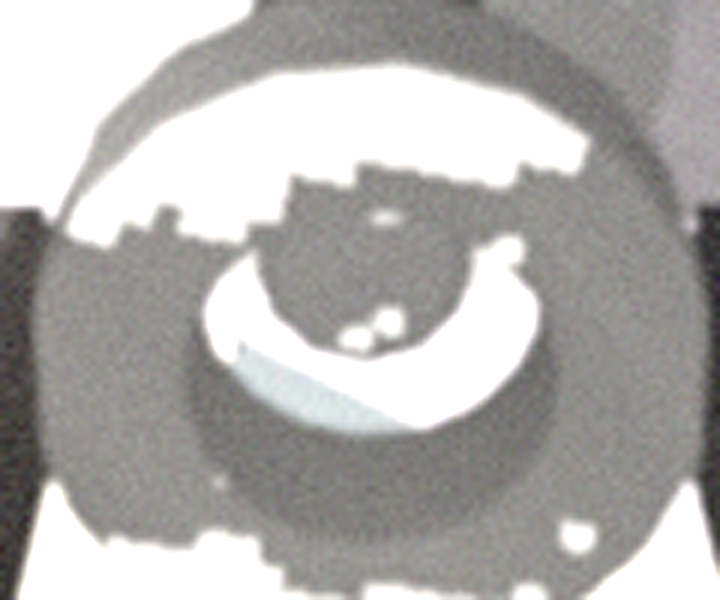

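The pin is now concentric with the hole once parallax is allowed for. I'm descending.

>>> servo_tool:
  increments:
    - {"dx": 0,"dy": 0,"dz": -0.3,"ax": 0,"ay": 0,"az": 0,"claw": 1}
    - {"dx": 0,"dy": 0,"dz": -0.8,"ax": 0,"ay": 0,"az": 0,"claw": 1}
    - {"dx": 0,"dy": 0,"dz": -1.4,"ax": 0,"ay": 0,"az": 0,"claw": 1}
    - {"dx": 0,"dy": 0,"dz": -1.6,"ax": 0,"ay": 0,"az": 0,"claw": 1}

```text
clock: 15.5
eef_pos: [546.5, -35.0, 107.1]
tool_rot: [-1.571, -0.002, -2.913]
force: [-0.1, -0.2, -1.5]
width: 47.4
```

Run:
```python
from h import *
s=read_state();print(s['eef_pos'],s['width'],s['force'])
im=snap('wrist','w12')
a=cv2.imread('pics/w12.png');c=cv2.resize(a[220:320,260:380],None,fx=6,fy=6,interpolation=cv2.INTER_CUBIC)
c=np.clip(c.astype(float)*1.8,0,255).astype('uint8')
cv2.imwrite('pics/c12.png',c)
```

```text
[546.5139612  -35.04949485 107.12262106] 47.38670479990987 [-0.13936523 -0.19883018 -1.47351391]
```

View pics/c12.png

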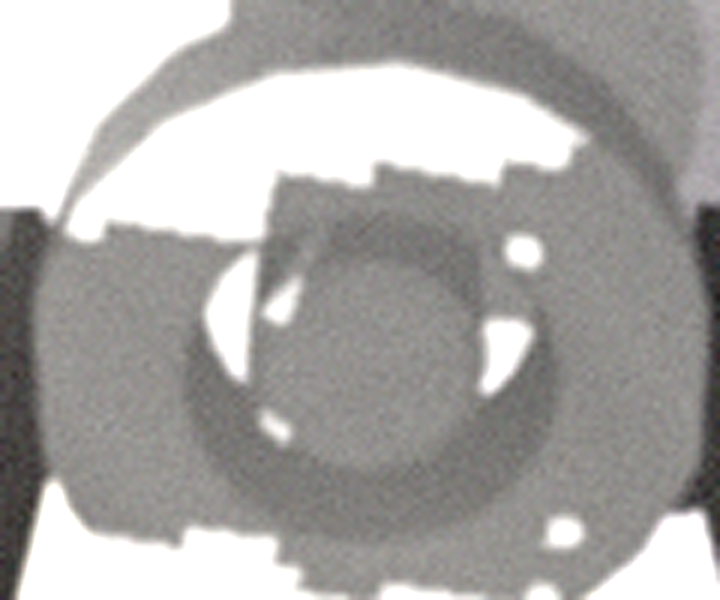

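>>> servo_tool:
  increments:
    - {"dx": 0,"dy": 0,"dz": -0.6,"ax": 0,"ay": 0,"az": 0,"claw": 1}
    - {"dx": 0,"dy": 0,"dz": -1.4,"ax": 0,"ay": 0,"az": 0,"claw": 1}
    - {"dx": 0,"dy": 0,"dz": -2.2,"ax": 0,"ay": 0,"az": 0,"claw": 1}
    - {"dx": 0,"dy": 0,"dz": -2.8,"ax": 0,"ay": 0,"az": 0,"claw": 1}
    - {"dx": 0,"dy": 0,"dz": -3,"ax": 0,"ay": 0,"az": 0,"claw": 1}
    - {"dx": 0,"dy": 0,"dz": -3,"ax": 0,"ay": 0,"az": 0,"claw": 1}

```text
clock: 16.05
eef_pos: [546.6, -35.0, 77.4]
tool_rot: [-1.571, -0.002, -2.913]
force: [-0.3, 0.0, -1.3]
width: 47.2
```

>>> servo_tool:
  increments:
    - {"dx": 0,"dy": 0,"dz": -0.2,"ax": 0,"ay": 0,"az": 0,"claw": 1}
    - {"dx": 0,"dy": 0,"dz": -0.4,"ax": 0,"ay": 0,"az": 0,"claw": 1}
    - {"dx": 0,"dy": 0,"dz": -0.4,"ax": 0,"ay": 0,"az": 0,"claw": 1}
    - {"dx": 0,"dy": 0,"dz": -0.4,"ax": 0,"ay": 0,"az": 0,"claw": 1}

```text
clock: 16.38
eef_pos: [547.3, -35.1, 74.4]
tool_rot: [-1.571, 0.0, -2.913]
force: [-0.5, 0.2, -1.3]
width: 47.5
```

>>> servo_tool:
  increments:
    - {"dx": 0,"dy": 0,"dz": -0.1,"ax": 0,"ay": 0,"az": 0,"claw": 1}
    - {"dx": 0,"dy": 0,"dz": -0.2,"ax": 0,"ay": 0,"az": 0,"claw": 1}
    - {"dx": 0,"dy": 0,"dz": -0.2,"ax": 0,"ay": 0,"az": 0,"claw": 1}

```text
clock: 16.63
eef_pos: [547.2, -35.1, 72.2]
tool_rot: [-1.571, -0.0, -2.913]
force: [0.1, 0.5, -1.3]
width: 47.3
```

>>> servo_tool:
  increments:
    - {"dx": 0,"dy": 0,"dz": -0.1,"ax": 0,"ay": 0,"az": 0,"claw": 1}
    - {"dx": 0,"dy": 0,"dz": -0.15,"ax": 0,"ay": 0,"az": 0,"claw": 1}
    - {"dx": 0,"dy": 0,"dz": -0.15,"ax": 0,"ay": 0,"az": 0,"claw": 1}

```text
clock: 16.88
eef_pos: [547.2, -35.1, 70.7]
tool_rot: [-1.571, -0.0, -2.913]
force: [0.5, -0.2, -0.8]
width: 47.4
```

>>> servo_tool:
  increments:
    - {"dx": 0,"dy": 0,"dz": -0.1,"ax": 0,"ay": 0,"az": 0,"claw": 1}
    - {"dx": 0,"dy": 0,"dz": -0.1,"ax": 0,"ay": 0,"az": 0,"claw": 1}
    - {"dx": 0,"dy": 0,"dz": -0.1,"ax": 0,"ay": 0,"az": 0,"claw": 1}

```text
clock: 17.13
eef_pos: [547.3, -35.1, 70.3]
tool_rot: [-1.571, 0.0, -2.913]
force: [-2.2, 0.6, 5.2]
width: 47.6
```

The spacer seated at TCP z of 70.3, as predicted, with 5 N of contact. I'm releasing it.

>>> servo_tool:
  increments:
    - {"dx": 0,"dy": 0,"dz": 0,"ax": 0,"ay": 0,"az": 0,"claw": 0}
    - {"dx": 0,"dy": 0,"dz": 0,"ax": 0,"ay": 0,"az": 0,"claw": -0.2}
    - {"dx": 0,"dy": 0,"dz": 0.05,"ax": 0,"ay": 0,"az": 0,"claw": -0.5}
    - {"dx": 0,"dy": 0,"dz": 0.1,"ax": 0,"ay": 0,"az": 0,"claw": -0.8}
    - {"dx": 0,"dy": 0,"dz": 0.1,"ax": 0,"ay": 0,"az": 0,"claw": -0.8}
    - {"dx": 0,"dy": 0,"dz": 0.1,"ax": 0,"ay": 0,"az": 0,"claw": -0.8}

```text
clock: 17.63
eef_pos: [547.3, -35.1, 70.8]
tool_rot: [-1.571, 0.0, -2.913]
force: [-0.9, -0.2, -1.0]
width: 76.6
```

>>> servo_tool:
  increments:
    - {"dx": 0,"dy": 0,"dz": 1,"ax": 0,"ay": 0,"az": 0,"claw": -0.8}
    - {"dx": 0,"dy": 0,"dz": 2.5,"ax": 0,"ay": 0,"az": 0,"claw": -0.8}
    - {"dx": 0,"dy": 0,"dz": 5,"ax": 0,"ay": 0,"az": 0,"claw": -0.8}
    - {"dx": 0,"dy": 0,"dz": 8,"ax": 0,"ay": 0,"az": 0,"claw": -0.8}
    - {"dx": 0,"dy": 0,"dz": 11,"ax": 0,"ay": 0,"az": 0,"claw": -0.8}
    - {"dx": -1,"dy": -2,"dz": 13,"ax": 0,"ay": 0,"az": 0,"claw": -0.8}
    - {"dx": -3,"dy": -5,"dz": 14,"ax": 0,"ay": 0,"az": 0,"claw": -0.8}
    - {"dx": -5,"dy": -8,"dz": 15,"ax": 0,"ay": 0,"az": 0,"claw": -0.8}

```text
clock: 18.3
eef_pos: [497.7, -115.1, 222.9]
tool_rot: [-1.57, 0.003, -2.91]
force: [0.4, -0.6, -1.5]
width: 76.9
```

>>> servo_tool:
  increments:
    - {"dx": -2,"dy": -3,"dz": 0,"ax": 0,"ay": 0,"az": 0,"claw": -0.8}
    - {"dx": -4,"dy": -6,"dz": 0,"ax": 0,"ay": 0,"az": 0,"claw": -0.8}
    - {"dx": -5,"dy": -8,"dz": 0,"ax": 0,"ay": 0,"az": 0,"claw": -0.8}
    - {"dx": -5,"dy": -8,"dz": 0,"ax": 0,"ay": 0,"az": 0,"claw": -0.8}
    - {"dx": -5,"dy": -8,"dz": 0,"ax": 0,"ay": 0,"az": 0,"claw": -0.8}
    - {"dx": -5,"dy": -8,"dz": 0,"ax": 0,"ay": 0,"az": 0,"claw": -0.8}

```text
clock: 18.8
eef_pos: [447.9, -194.3, 221.3]
tool_rot: [-1.571, 0.001, -2.912]
force: [0.3, 0.8, 0.3]
width: 76.6
```

Run:
```python
from h import *
s=read_state();print(s['eef_pos'],s['width'],s['force'])
sc=snap('scene','s13');t=snap('top','t13')
a=cv2.imread('pics/s13.png')[140:240,230:340];b=cv2.imread('pics/t13.png')[140:240,290:400]
r=lambda x:cv2.resize(x,(396,360),interpolation=cv2.INTER_CUBIC)
cv2.imwrite('pics/c13.png',np.hstack([r(a),r(b)]))
```

```text
[ 447.88139608 -194.33236306  221.32595389] 76.64103935231054 [0.27638676 0.82575152 0.2898058 ]
```

View pics/c13.png

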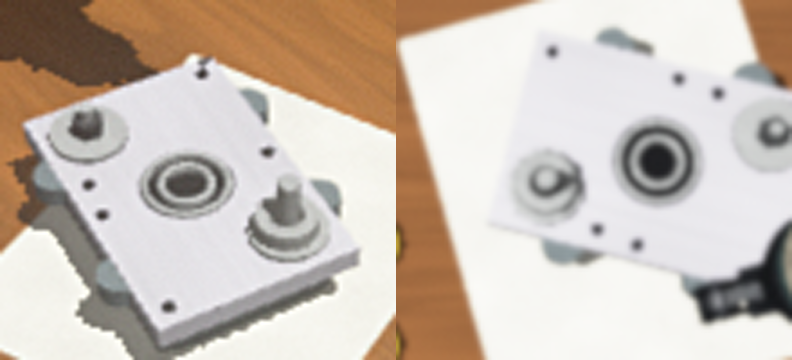

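View pics/s13.png

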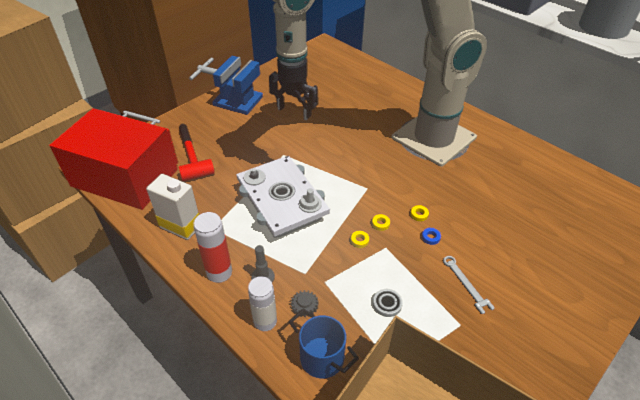

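The spacer lies flat on the flush cap over the pin, at (310,205) in the scene view. The other parts are where they started and the gripper is clear. I'm handing in.

```bash
python3 -c "
from cell import finish_job
print(finish_job())"
```

```text
the job is handed in; nothing more can be done
None
```

The job is done and handed in at about 19 s of the 64 s allowed; `finish_job` gave no verdict.

- **Pressing:** I pressed the cap down with the fingertips either side of the pin. It reached its hard stop at tool-point height 65.5 mm (flush is 66 mm), with the force peaking at 48 N on the fingertips.
- **Pull test:** I gripped the pin in its middle and raised the pull slowly to about 10 N. During the hold of a little over a second it crept up to 11.8 N, the highest reading. I then eased off to about 4 N of pull before letting go, and the later pictures show the cap still flush.
- **Spacer:** I placed the plain grey ring over the pin and it touched down at the predicted height. The last pictures show it lying flat on the cap, the gripper clear, and the other loose parts where they were.

**Disagreements:**
- The scene camera put the cap about 8 mm off in y from the wrist and top views, so I relied on those two.
- The held ring sat about 2.5 mm off the tool centre line, which I corrected from the wrist camera before lowering it.
- Gripping the 18 mm pin read 16.5 mm and the 50 mm ring 47.4 mm, so the width reading runs low.

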